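# Load a spring jig and hold its cover down

### The arm

A 7-joint arm with a two-finger parallel gripper is mounted at the origin on a cart in front of the work surface, level with it; the furniture and walls round the work are solid. World frame = base frame: x ahead of the robot, y to its left, z up, the work surface at z = 0. Lengths are in mm, angles in degrees, forces in N, time in s.
With the tool pointing down it reaches from about 400 to 925 mm from the base axis. Payload 5.6 kg.
Tool frame: the origin (TCP) lies midway between the tips of the shut fingers; the grasp point (between the pads) lies robot.grip_depth behind it (robot.grip_depth is the distance from the TCP to the grasp point, in mm); x points along the fingers, y is the direction in which the jaws open and shut, and the axes are right-handed (so a half turn about x gives the same grasp; the last joint's range is limited). The gripper opens to 85 mm and grips with 20 to 120 N. Pads are 22 mm wide; open, the fingers measure 114 mm over their backs; the gripper's body (76 mm by 85 mm) begins 54 mm behind the grasp point. The pads swing forward as they close: fully open they stand 13 mm farther back than shut.
Start: joints at [-67.38, 26.786, -0.665, 91.828, 0.344, 61.387, -3.226], TCP at [275.606, 588.685, 231.29] pointing down, gripper open.
Joint ranges: [-144.91, 144.91], [-17.63, 115.5], [-89.93, 88.59], [15.96, 139.68], [-74.01, 254.01], [8.47, 105.57], [-167.45, 167.45]. Speed limits (degrees/s): [147.25, 147.25, 180, 180, 180, 180, 180].

### API

Orientations are given as a 3x3 rotation matrix whose columns are the frame's x, y, z axes.
In Python, from rig import robot gives the robot as it stands.
- The arm moves only by the tool drive_tool, never from a script. Its argument "rows" is a list of rows, each a list of 5 numbers: the shift along the tool's x, y, z in mm, then the turn about the tool's x in rad, then the opening, from 0 (shut) to 1 (fully open). A call has 1 to 10 rows; each row shifts and turns the commanded pose from where the row before left it, along the tool's axes as they then stand; what a row does not reach is not made up. A row lasts 1/8 s, in which the tool goes at most 62.5 mm and 10.7 degrees, less where a joint would pass 70% of its speed; a pose out of reach is approached as far as the arm can. A call with a gripper value outside its range is refused whole. The fingers move at their own pace and stop on an object; the grip force is fixed at half the most. Time passes only in rows, so rows that do not move let the fingers close. It gives the time, the measured TCP pose, the force and the opening at its end, in the units of the state.
- robot.state(): the state, without advancing time (a new reading comes with each control period).
- robot.grab_frame(name): name is "scene" or "top" or "wrist"; returns a dict with "image" (420x560x3 uint8, red, green, blue), "depth" (420x560 float32, mm along the optical axis (not along the pixel's ray), 0 where there is no reading), "camera_matrix" (3x3 intrinsics, pixels), "R" (3x3) and "t" (3): a world point X has camera coordinates R X + t. Camera axes: x right, y down, z forward; pixel columns grow to the right and rows downward; lengths in mm; the calibration is good to about 2 mm. A picture is of the moment at which its call begins.
- robot.finish_job(): hands the job in, once; it reports no verdict.
The state is a dict: "clock": time; "joint_pos": joint angles; "dq": joint speeds; "joint_efforts": joint torques, N m; "eef_pos": TCP position; "ee_rot": TCP orientation; "wrist_force": force on the tool from outside, world axes, zero at the start; "torque": the same for the moment, N m; "opening": opening from 0.0 (shut) to 1.0 (fully open).
Only numpy, scipy, OpenCV 4.12 (cv2) and the standard library are available. Lean on these libraries where they do the work, as an engineer would, in place of code of your own. Each camera call takes 0.05 s, during which the arm holds its last target.

### The job

Set the round housing upright in the round pocket of the soldering jig and let go of it; then fit the jig cover over the jig's two locating pins (its bores are underneath and cannot be seen: shift it about until it drops on) and press it down against the spring until it is fully home on the jig's two end towers. Finish while still holding the cover pressed home, because the spring lifts it when you let go; leave the side cutters, the tape measure and the solder reel alone.

Things in the scene. Friction and masses are not known exactly. Their poses are not given: they have to be found in the camera images.
- jig: Bare metal soldering jig fixed to the bench, 70 (x) x 140 (y) mm. Origin: centre of its underside, on the bench; z up, y along its length. In the middle a 60 x 60 mm pocket block, top 18 mm up. At y = +46 and -46 mm two end towers, 44 (x) x 24 (y) mm, tops 35 mm up; 68 mm is free between them and nothing stands high at the +x and -x sides. A pin stands on each tower.
- pocket (a point): Centre of the jig's round pocket (43 mm diameter, mouth chamfered 2 mm), on the top face of the unpressed spring pad that is its floor: 12 mm above the bench, 6 mm below the pocket block's top. Fixed to the jig (does not sink with the pad); axes as the jig's.
- pin_a (a point): Tip of the locating pin on the jig's +y tower, 49 mm above the bench, at x = 0, y = +46 mm of the jig. The pin is 10 mm in diameter and 14 mm high; its last 5 mm taper to a 3 mm flat tip.
- pin_b (a point): Tip of the like pin on the jig's -y tower, at x = 0, y = -46 mm of the jig.
- pad (a joint): Spring pad, the pocket's floor: 0 = up, grows in m as it is pressed down; 0.005 when the cover is fully home over the housing; hard stop at 0.006. Its spring pushes up with about 4.5 N at 0 and 9 N at 0.005, so the weight of housing and cover does not press it down.
- housing: Loose black plastic housing, a plain cylinder of 40 mm diameter and 28 mm height with a thin brass band near its foot, about 80 g, standing upright on the bench. Origin: centre of its underside; z up. In the pocket, on the unpressed pad, its top is 40 mm above the bench.
- cover: Loose jig cover, about 220 g: an aluminium bar 44 (x) x 124 (y) x 20 (z) mm, lying with its black grip rib up. Origin: centre of its underside; z up, y along its length. Underneath, at y = +46 and -46 mm, two blind bores 12.4 mm in diameter, 16 mm deep, mouths chamfered 2 mm; either end fits either pin.
- cover_grip (a point): Centre of the top of the cover's upright grip rib, 49 mm above the cover's underside. The rib is 16 (x) x 56 (y) mm and 29 mm high. Underside of the cover above the bench: about 49 mm resting on the pin tips, 40 mm when dropped over the pins and resting on the housing, 35 mm when pressed home on the towers.
- side_cutters: Side cutters with red handles, 154 x 48 x 14 mm, lying on the bench; a bystander.
- tape_green: Small tape measure, 54 x 63 x 27 mm, on the bench; a bystander.
- solder_reel: Small white reel, 54 mm diameter, 35 mm high, on the bench; a bystander.
Not all that is in view belongs to the job. There is more than one size of the housing; the one meant has the size given above.

How it is judged (in metres and radians):
On the way, in this order (a step that is already met when the one before it is completed fails the run):
1. the housing stands upright on the spring pad in the pocket, let go (horizontal distance between housing and pocket below 0.004 m and z of housing in the frame of pocket below 0.0015 m and angle between housing's own z axis and vertical below 0.06 rad and contact force between the fingers and housing below 0.1 N), for 0.2 s.
2. the cover has dropped over both pins (horizontal distance between cover and pocket below 0.004 m and z of cover in the frame of jig below 0.043 m and angle between the y axis of cover and the y axis of jig, either way round below 0.08 rad), for 0.1 s.
At the end, for the whole second after the job is handed in: Cover on both pins: centre within 4 mm, turned at most 0.08 rad, level within 0.04 rad, underside at most 36.5 mm up, at rest, fingers on it with over 1 N. Housing upright (0.06 rad) in the pocket within 4 mm, holding the spring pad down over 3.5 mm (horizontal distance between each of cover, housing and pocket below 0.004 m and z of cover in the frame of jig below 0.0365 m and angle between the y axis of cover and the y axis of jig, either way round below 0.08 rad and angle between cover's own z axis and vertical below 0.04 rad and value of joint pad above 0.0035 m and angle between housing's own z axis and vertical below 0.06 rad and contact force between the fingers and cover above 1 N and linear speed of cover below 0.01 m/s); the arm keeps its last pose, push and grip.
It fails at once if the side cutters, the tape measure or the solder reel are moved by more than 20 mm (distance of any of side_cutters, tape_green, solder_reel from where it was at the start of the episode above 0.02 m).
It also fails if it takes over 51 s, if anything falls off the work surface, if the arm or the gripper's body presses on something with over 40 N, if the wrist force passes 120 N, or if a joint passes its speed limit or range.

## Working session

There is one attempt and no reset: what is moved stays moved. The work goes in short steps, Python scripts to look and compute and a tool call to move; the robot and the scene stay as the last step left them, time stands still between calls to the robot, and variables do not carry over. Pictures are saved under pics/ and viewed, and the job is handed in when it is done.

Besides the shell and the picture viewer there is one more tool, called after "Emit:" as name(argument=value, ...), one argument or row to a line, values as JSON. drive_tool: Moves the arm, as the interface text tells. Its arguments: {"type":"object","properties":{"rows":{"type":"array","items":{"type":"array","items":{"type":"number"}}}},"required":["rows"]}

```bash
ls; mkdir -p pics
python3 - <<'E'
from rig import robot
import cv2,json,numpy as np
s=robot.state();print({k:np.round(v,3).tolist() for k,v in s.items()}, robot.grip_depth)
for n in("scene","top","wrist"):
    f=robot.grab_frame(n);cv2.imwrite(f"pics/{n}0.png",f["image"][:,:,::-1]);np.savez(f"pics/{n}0.npz",**f)
    print(n,f["camera_matrix"].tolist(),np.round(f["R"],3).tolist(),np.round(f["t"],1))
E
```

```text
pics
{'clock': 0.0, 'joint_pos': [-67.379, 26.837, -0.666, 91.882, 0.343, 61.385, -3.227], 'dq': [0.034, 0.019, 0.046, -0.004, 0.035, -0.077, 0.057], 'joint_efforts': [0.001, -53.239, 0.022, -25.131, 0.011, 0.008, -0.0], 'eef_pos': [275.388, 588.162, 230.326], 'ee_rot': [[-0.001, 0.424, 0.906], [-0.002, 0.906, -0.424], [-1.0, -0.002, 0.0]], 'wrist_force': [-0.34, 0.251, -0.249], 'torque': [-0.011, 0.03, 0.029], 'opening': 1.003} 18.700000000000003
scene [[522.035392753933, 0.0, 285.11724959705526], [0.0, 522.035392753933, 199.9547724602111], [0.0, 0.0, 1.0]] [[-0.669, -0.743, -0.002], [-0.499, 0.452, -0.739], [0.55, -0.494, -0.673]] [ 303.9  393.9 1691.1]
top [[382.5572162768841, 0.0, 284.9367378192574], [0.0, 382.5572162768841, 209.10186731603187], [0.0, 0.0, 1.0]] [[-0.003, -1.0, 0.001], [-0.974, 0.003, -0.225], [0.225, -0.002, -0.974]] [-132.   603.1 1112.6]
wrist [[351.91876766138347, 0.0, 276.8675083989703], [0.0, 351.91876766138347, 214.31694694584678], [0.0, 0.0, 1.0]] [[0.425, 0.905, -0.002], [0.872, -0.409, 0.271], [0.244, -0.117, -0.963]] [-647.5  -34.2  379.2]
```

View pics/top0.png

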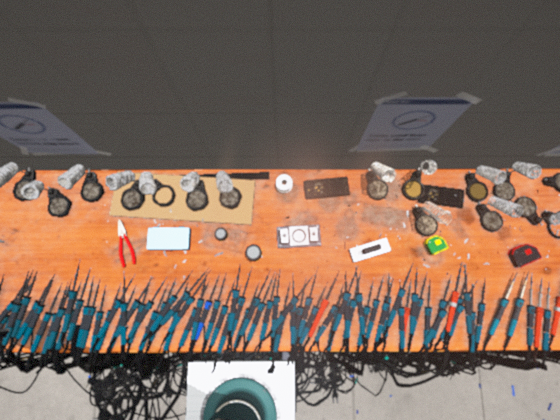

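View pics/scene0.png

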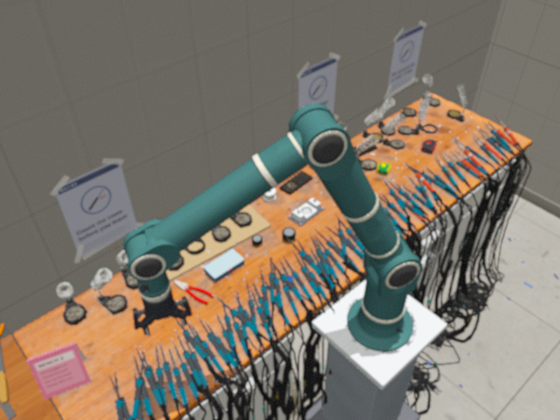

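View pics/wrist0.png

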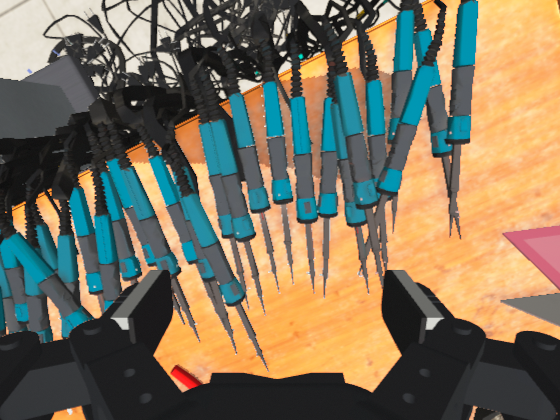

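```bash
cat > h.py <<'E'
import numpy as np,cv2
def load(p): return dict(np.load(p))
def pts(f):
    K=f["camera_matrix"];d=f["depth"].astype(float);v,u=np.mgrid[:d.shape[0],:d.shape[1]]
    c=np.stack([(u-K[0,2])/K[0,0]*d,(v-K[1,2])/K[1,1]*d,d],-1)
    return (c-f["t"])@f["R"]   # R^T (c-t)
def ray(f,uv,z):
    K=f["camera_matrix"];r=np.array([(uv[0]-K[0,2])/K[0,0],(uv[1]-K[1,2])/K[1,1],1])
    o=-f["R"].T@f["t"];d=f["R"].T@r;return o+d*(z-o[2])/d[2]
def shot(name,out):
    from rig import robot
    f=robot.grab_frame(name);cv2.imwrite(f"pics/{out}.png",f["image"][:,:,::-1]);np.savez(f"pics/{out}.npz",**f);return f
E
python3 - <<'E'
from h import *
f=load("pics/top0.npz");P=pts(f)
im=f["image"][:,:,::-1]
c=im[205:275,200:400];cv2.imwrite("pics/topz.png",cv2.resize(c,(800,280),interpolation=cv2.INTER_CUBIC))
m=(P[...,2]>8)&(f["depth"]>0);m[:205]=0;m[272:]=0;m[:,:100]=0;m[:,450:]=0
n,l,s,ce=cv2.connectedComponentsWithStats(m.astype(np.uint8))
for i in range(1,n):
    if s[i,4]>20:
        q=P[l==i];print(s[i],ce[i].round(1),q.min(0).round(),q.max(0).round(),np.median(q,0).round(1))
E
```

```text
[ 109  205  144   20 2156] [186.9 212.5] [566. -27.   8.] [632. 435.  36.] [606.5 171.7  12.8]
[412 205  38  31 651] [428.1 219.2] [ 529. -622.    8.] [ 625. -546.  165.] [ 572.3 -578.    15.2]
[118 220  17  48 296] [123.6 245. ] [431. 340.   8.] [582. 404.  19.] [497.  384.3  11.5]
[276 225  44  23 623] [298.4 235.5] [ 493. -243.    8.] [ 564. -105.   53.] [ 527.3 -175.3   18.7]
[146 227  45  24 963] [167.9 238.5] [482. 171.   8.] [556. 301.  36.] [517.7 233.9  29. ]
[214 228  13  13 137] [220.1 234. ] [514.  52.  10.] [552.  91.  33.] [532.1  71.   27.7]
[425 236  23  19 313] [435.3 244.9] [ 468. -645.    8.] [ 525. -576.   31.] [ 495.9 -604.1   25.3]
[349 238  42  25 565] [369.1 250. ] [ 444. -463.    9.] [ 519. -335.   54.] [ 480.8 -394.9   20.7]
[245 245  17  17 226] [252.9 252.8] [448. -58.  11.] [496. -10.  43.] [471.2 -34.5  35.9]
```

View pics/topz.png

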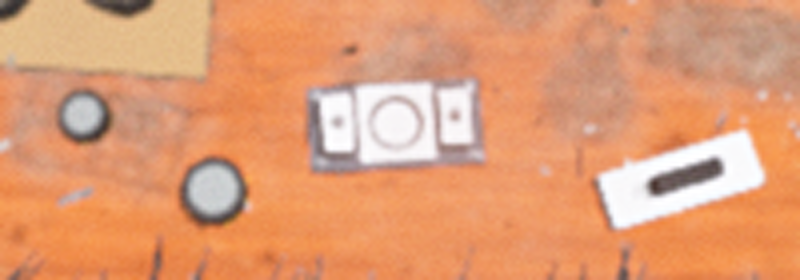

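```bash
cat >> h.py <<'E'
def go(x,y,z,yaw=None):
    "print shift in present tool axes, and turn about tool x to bring tool y to yaw (deg)"
    from rig import robot
    s=robot.state();R=np.array(s["ee_rot"]);p=np.array(s["eef_pos"])
    print("clk",round(float(s["clock"]),2),"pos",p.round(1),"F",np.round(s["wrist_force"],1),"op",round(float(s["opening"]),3),"yaw",round(float(np.degrees(np.arctan2(R[1,1],R[0,1]))),2))
    print("shift",(R.T@(np.array([x,y,z])-p)).round(1))
    if yaw is not None:
        c=np.arctan2(R[1,1],R[0,1]);print("turn",round(float(-(np.radians(yaw)-c)),4))
E
python3 - <<'E'
from h import *
go(532,71,180,2)
from rig import robot
f=load("pics/wrist0.npz");s=robot.state()
c=-f["R"].T@f["t"];R=np.array(s["ee_rot"]);print(R.T@(c-s["eef_pos"]), R.T@f["R"][2])
E
```

```text
clk 0.15 pos [275.5 588.3 230.5] F [-0.2 -0.4  0.8] op 1.0 yaw 64.91
shift [  51.1 -359.6  451.7]
turn 1.098
[-142.25221655   -1.3072547   -68.98336931] [ 0.9627257  -0.00126026  0.27047669]
```

Emit:
drive_tool(
  rows=[
    [5,-36,45.2,0,1],
    [5,-36,45.2,0,1],
    [5,-36,45.2,0,1],
    [5,-36,45.2,0,1],
    [5,-36,45.2,0,1],
    [5,-36,45.2,0,1],
    [5,-36,45.2,0,1],
    [5,-36,45.2,0,1],
    [5,-36,45.2,0,1],
    [5,-36,45.2,0,1],
  ],
)

```text
clock: 1.4
eef_pos: [532.9, 69.3, 181.2]
ee_rot: [[0.0, 0.424, 0.906], [0.0, 0.906, -0.424], [-1.0, 0.0, 0.0]]
wrist_force: [0.4, 0.6, -0.4]
opening: 1.0
```

Emit:
drive_tool(
  rows=[
    [0,0,0,0.183,1],
    [0,0,0,0.183,1],
    [0,0,0,0.183,1],
    [0,0,0,0.183,1],
    [0,0,0,0.183,1],
    [0,0,0,0.183,1],
    [0,0,0,0,1],
  ],
)

```text
clock: 2.28
eef_pos: [532.1, 71.1, 181.1]
ee_rot: [[-0.0, 0.999, 0.037], [-0.0, 0.037, -0.999], [-1.0, -0.0, 0.0]]
wrist_force: [0.4, 0.7, -0.4]
opening: 0.996
```

Run:
```python
from h import *
shot("wrist","w1");go(532,71,100,2)
```

```text
clk 2.33 pos [532.1  71.1 181.1] F [ 0.5  0.1 -0.2] op 1.002 yaw 2.22
shift [81.1 -0.1  0.1]
turn 0.0038
```

View pics/w1.png

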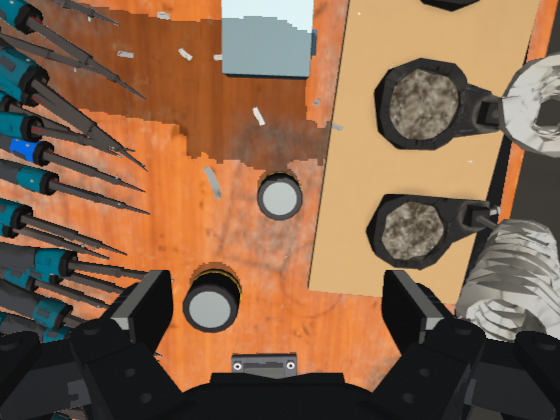

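Run:
```python
from h import *
f=load("pics/w1.npz");P=pts(f)
m=(P[...,2]>24)&(P[...,2]<33)&(abs(P[...,0]-532)<35)&(abs(P[...,1]-71)<35)
v,u=np.nonzero(m)
(c,r)=cv2.minEnclosingCircle(np.stack([u,v],1).astype(np.float32));print(c,r)
print(ray(f,c,28),P[m].mean(0), P[m].min(0),P[m].max(0))
a=ray(f,(c[0]-r,c[1]),28);b=ray(f,(c[0]+r,c[1]),28);print("dia",np.linalg.norm(a-b))
print("board",P[230,330:370:10].round(1))
for uv in [(330,100),(340,150),(325,200),(310,270)]: print(ray(f,uv,3).round(0))
# top camera
f=load("pics/top0.npz");print(ray(f,(220.3,233.7),28))
```

```text
(279.107177734375, 197.5055389404297) 22.835887908935547
[532.88670382  70.51658238  28.        ] [532.80209281  70.47413939  27.99377708] [513.73810244  51.12327357  24.08512058] [552.13507365  89.51660925  30.29118857]
dia 39.30417491105485
board [[581.5  37.8  12.8]
 [591.   37.7  11.6]
 [600.3  38.1  11.7]
 [609.5  38.6  12.1]]
[574. 153.   3.]
[586. 111.   3.]
[576.  64.   3.]
[567.  -8.   3.]
[533.10821457  70.08745845  28.        ]
```

Emit:
drive_tool(
  rows=[
    [15,0,0,-0.1815,0.75],
    [15,0,0,-0.1815,0.75],
    [15,0,0,-0.1815,0.75],
    [15,0,0,-0.1815,0.75],
    [15,0,0,-0.1815,0.75],
    [15,0,0,-0.1815,0.75],
    [15,0,0,-0.1815,0.75],
    [0,0,0,0,0.75],
  ],
)

```text
clock: 3.32
eef_pos: [531.5, 70.7, 75.4]
ee_rot: [[-0.002, 0.262, 0.965], [0.0, 0.965, -0.262], [-1.0, -0.0, -0.002]]
wrist_force: [0.3, -0.5, 0.4]
opening: 0.756
```

Run:
```python
from h import *
go(533,70.4,4,75)
shot("wrist","w2")
```

```text
clk 3.33 pos [531.5  70.7  75.4] F [ 0.3 -0.5  0.4] op 0.756 yaw 74.79
shift [71.4  0.2  1.7]
turn -0.0036
```

View pics/w2.png

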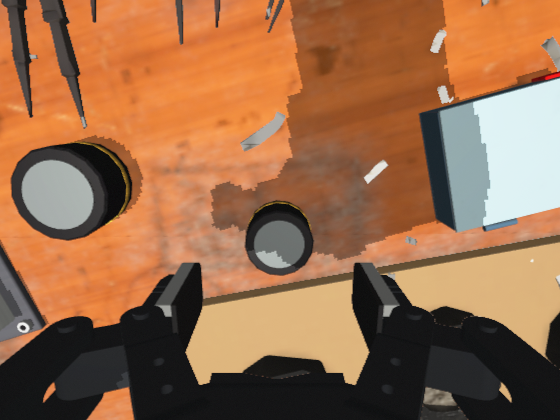

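Run:
```python
from h import *
f=load("pics/w2.npz");P=pts(f)
m=(P[...,2]>25.5)&(P[...,2]<31)&(abs(P[...,0]-533)<30)&(abs(P[...,1]-71)<30)
v,u=np.nonzero(m);(c,r)=cv2.minEnclosingCircle(np.stack([u,v],1).astype(np.float32));print(c,r,ray(f,c,28),P[m].mean(0))
```

```text
(278.48541259765625, 243.83212280273438) 34.630706787109375 [532.89397066  69.80488207  28.        ] [532.30779237  69.87986768  27.93478835]
```

Emit:
drive_tool(
  rows=[
    [25,-0.3,1.3,0,0.75],
    [25,0,0,0,0.75],
    [15,0,0,0,0.75],
    [6,0,0,0,0.75],
    [0,0,0,0,0.75],
  ],
)

```text
clock: 4.0
eef_pos: [533.7, 70.4, 5.5]
ee_rot: [[0.0, 0.263, 0.965], [-0.0, 0.965, -0.263], [-1.0, 0.0, 0.0]]
wrist_force: [0.4, 0.3, -0.2]
opening: 0.752
```

Emit:
drive_tool(
  rows=[
    [0,0,0,0,0.3],
    [0,0,0,0,0.1],
    [0,0,0,0,0.1],
    [0,0,0,0,0.1],
    [0,0,0,0,0.1],
  ],
)

```text
clock: 4.62
eef_pos: [534.2, 70.5, 6.5]
ee_rot: [[0.002, 0.262, 0.965], [0.0, 0.965, -0.262], [-1.0, 0.001, 0.001]]
wrist_force: [-0.9, -0.9, 6.4]
opening: 0.447
```

Run:
```python
from h import *
go(533,70.4,4,75)
shot("wrist","w3")
```

```text
clk 4.62 pos [534.2  70.5   6.5] F [-0.9 -0.9  6.4] op 0.447 yaw 74.79
shift [ 2.5 -0.4 -1.1]
turn -0.0037
```

View pics/w3.png

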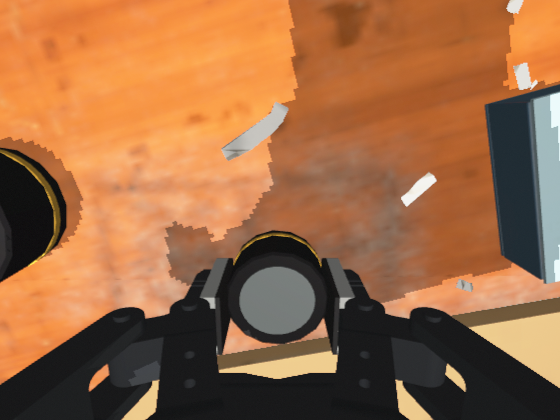

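Emit:
drive_tool(
  rows=[
    [-10,0,0,0,0.1],
    [-30,0,0,0,0.1],
    [-40,0,0,0,0.1],
    [-30,0,0,0.183,0.1],
    [0,0,0,0.183,0.1],
    [0,0,0,0.183,0.1],
    [0,0,0,0.183,0.1],
    [0,0,0,0.183,0.1],
    [0,0,0,0.183,0.1],
    [0,0,0,0.15,0.1],
  ],
)

```text
clock: 5.92
eef_pos: [533.4, 70.6, 115.9]
ee_rot: [[0.0, 0.999, 0.052], [0.001, 0.052, -0.999], [-1.0, 0.001, -0.001]]
wrist_force: [-0.0, -0.9, -1.5]
opening: 0.444
```

Emit:
drive_tool(
  rows=[
    [0,0,30,0,0.1],
    [0,0,50,0,0.1],
    [0,0,40,0,0.1],
    [0,0,20,0,0.1],
    [0,0,0,0,0.1],
  ],
)

```text
clock: 6.55
eef_pos: [541.5, -71.2, 115.9]
ee_rot: [[0.001, 0.999, 0.054], [-0.0, 0.054, -0.999], [-1.0, 0.001, 0.0]]
wrist_force: [0.8, 0.6, 0.2]
opening: 0.447
```

Run:
```python
from h import *
go(528,-174,110,3)
shot("wrist","w4")
```

```text
clk 6.55 pos [541.5 -71.2 115.9] F [0.8 0.6 0.2] op 0.447 yaw 3.08
shift [  5.9 -19.  102. ]
turn 0.0015
```

View pics/w4.png

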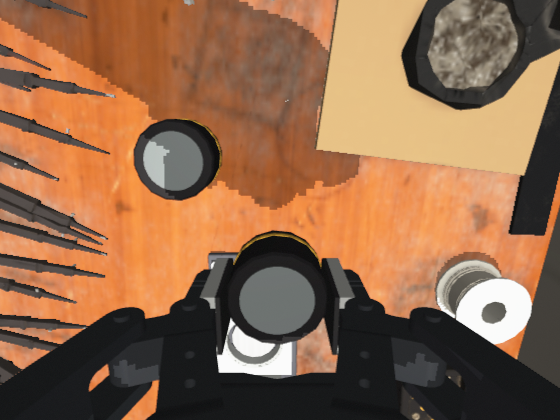

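Emit:
drive_tool(
  rows=[
    [-20,-2,40,0,0.1],
    [-20,-2,50,0,0.1],
    [-20,-2,50,0,0.1],
    [0,-2,40,0,0.1],
    [0,-2,25,0,0.1],
    [0,0,0,0,0.1],
    [0,0,0,0,0.1],
  ],
)

```text
clock: 7.48
eef_pos: [543.9, -272.1, 175.0]
ee_rot: [[-0.0, 0.998, 0.06], [0.002, 0.06, -0.998], [-1.0, -0.0, -0.002]]
wrist_force: [0.3, 1.1, -0.4]
opening: 0.443
```

Run:
```python
from h import *
go(528,-174,110,3)
shot("wrist","w5");shot("top","t5")
```

```text
clk 7.47 pos [ 543.9 -272.1  175. ] F [ 0.3  1.1 -0.4] op 0.443 yaw 3.44
shift [ 65.2 -10.  -98.8]
turn 0.0077
```

View pics/w5.png

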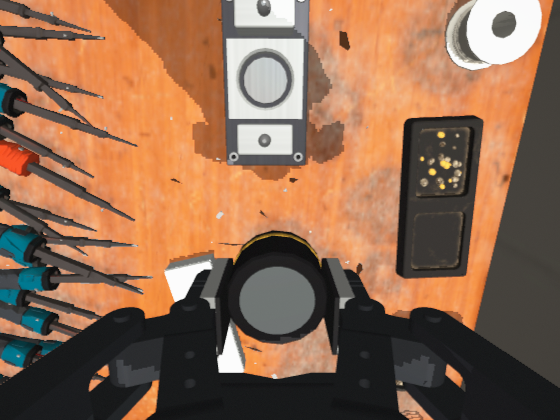

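Run:
```python
from h import *
f=load("pics/w5.npz");P=pts(f);im=f["image"]
z=P[...,2]
sub=np.zeros(z.shape,bool);sub[0:172,210:320]=1
m=sub&(z>12)&(z<23)&(im.min(2)>150)
def mr(mask,zz):
    v,u=np.nonzero(mask);n,l,s,c=cv2.connectedComponentsWithStats(mask.astype(np.uint8));i=1+np.argmax(s[1:,4]);v,u=np.nonzero(l==i)
    h=cv2.convexHull(np.stack([u,v],1).astype(np.int32))[:,0]
    w=np.array([ray(f,q,zz)[:2] for q in h],np.float32);r=cv2.minAreaRect(w);return r
print("block z",np.median(z[m]),mr(m,18))
t=sub&(z>30)&(z<40);t[:100]=0
print("tower b",np.median(z[t]),mr(t,35))
b=sub&(z>4)&(z<11);print("base z",np.median(z[b]))
# pocket circle
g=cv2.cvtColor(im,cv2.COLOR_RGB2GRAY)
big=cv2.resize(im[:,:,::-1][0:175,200:330],None,fx=4,fy=4,interpolation=cv2.INTER_CUBIC);cv2.imwrite("pics/w5z.png",big[:600])
# top of pin b : bench of tip z
for uv in [(265,141),(264.5,6)]: print("pin",uv,ray(f,uv,49).round(1),ray(f,uv,35).round(1))
c=cv2.HoughCircles(g[30:130,215:315],cv2.HOUGH_GRADIENT,1,30,param1=80,param2=15,minRadius=20,maxRadius=36);print(c)
if c is not None:
  for q in c[0][:3]: print(ray(f,(q[0]+215,q[1]+30),18).round(1), q[2])
# held housing
m=(f["depth"]>0)&(f["depth"]<250);m[:235]=0;m[345:]=0;m[:,:228]=0;m[:,330:]=0
top=m&(abs(im.astype(int)-[130,135,135]).max(2)<25)
v,u=np.nonzero(top);(cc,r)=cv2.minEnclosingCircle(np.stack([u,v],1).astype(np.float32));print("held",cc,r,np.median(z[top]),P[top].mean(0),P[top].min(0),P[top].max(0))
```

```text
block z 17.565435531722287 ((527.248779296875, -177.70481872558594), (59.91842269897461, 59.10686111450195), 3.3780031204223633)
tower b 34.7029345072628 ((529.9129028320312, -223.14971923828125), (43.51106643676758, 23.118776321411133), 3.377516984939575)
base z 5.885396500389037
pin (265, 141) [ 531.  -223.6   49. ] [ 530.6 -224.5   35. ]
pin (264.5, 6) [ 526.1 -133.6   49. ] [ 525.5 -129.9   35. ]
[[[49.5 46.5 28.6]]]
[ 527.2 -175.4   18. ] 28.6
held (276.9092712402344, 300.0328063964844) 36.59157943725586 196.61913212850908 [ 542.75875086 -272.8255164   196.62399862] [ 528.90563179 -287.97969029  194.57937897] [ 556.83328355 -258.67083206  198.66532094]
```

View pics/w5z.png

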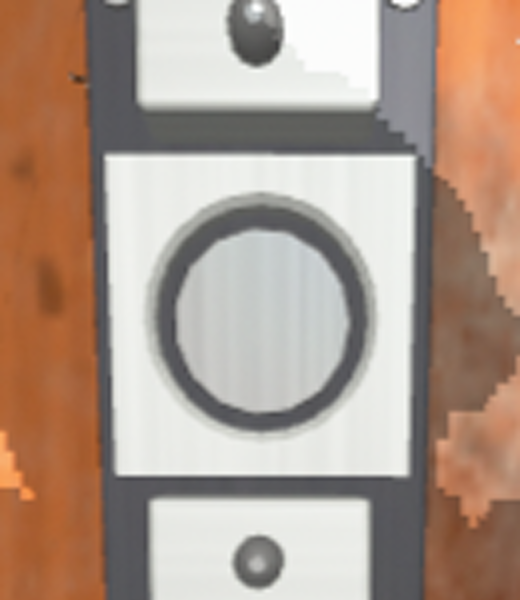

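Run:
```python
from h import *
f=load("pics/top0.npz");P=pts(f);im=f["image"];z=P[...,2]
big=cv2.resize(im[:,:,::-1][220:252,270:330],None,fx=12,fy=12,interpolation=cv2.INTER_CUBIC);cv2.imwrite("pics/t0z.png",big)
g=cv2.cvtColor(cv2.resize(im[215:257,265:330],None,fx=8,fy=8,interpolation=cv2.INTER_CUBIC),cv2.COLOR_RGB2GRAY)
def up(u,v):return (u+.5)/8-.5+265,(v+.5)/8-.5+215
# overall jig base outline not white; use whites
m=(im.min(2)>165);m[:220]=0;m[250:]=0;m[:,:270]=0;m[:,325:]=0
n,l,s,c=cv2.connectedComponentsWithStats(m.astype(np.uint8))
for i in range(1,n):
    if s[i,4]>15: print(s[i],c[i],np.median(z[l==i]),ray(f,c[i],18).round(1),ray(f,c[i],35).round(1))
```

```text
[278 225  41  21 673] [298.49925706 234.55869242] 17.24337380644098 [ 531.3 -176.6   18. ] [ 528.6 -175.9   35. ]
```

View pics/t0z.png

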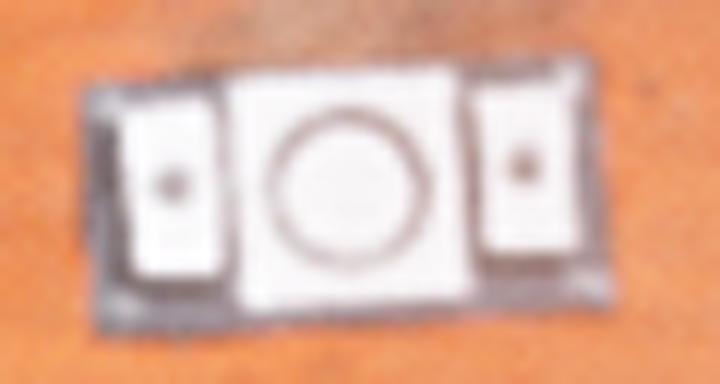

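Emit:
drive_tool(
  rows=[
    [10,-2,-20,0,0.1],
    [20,-2,-25,0,0.1],
    [20,-2,-25,0,0.1],
    [20,-2,-18,0,0.1],
    [5,-2,-8.2,0,0.1],
    [0,0,0,0,0.1],
    [0,0,0,0,0.1],
  ],
)

```text
clock: 8.45
eef_pos: [528.4, -180.0, 101.1]
ee_rot: [[0.002, 0.998, 0.057], [-0.001, 0.057, -0.998], [-1.0, 0.002, 0.001]]
wrist_force: [0.2, 0.4, -0.8]
opening: 0.446
```

Run:
```python
from h import *
go(528.2,-176.7,30,3.4)
```

```text
clk 8.45 pos [ 528.4 -180.   101.1] F [ 0.2  0.4 -0.8] op 0.446 yaw 3.25
shift [71.1 -0.1 -3.3]
turn -0.0027
```

Emit:
drive_tool(
  rows=[
    [20,0,-3.3,0,0.1],
    [25,0,0,0,0.1],
    [20,0,0,0,0.1],
    [6,0,0,0,0.1],
    [0,0,0,0,0.1],
  ],
)

```text
clock: 9.07
eef_pos: [527.7, -176.3, 29.3]
ee_rot: [[-0.0, 0.998, 0.057], [-0.0, 0.057, -0.998], [-1.0, -0.0, 0.0]]
wrist_force: [0.3, 0.6, -1.0]
opening: 0.447
```

Run:
```python
from h import *
go(528.2,-176.7,18.5,3.4)
shot("wrist","w6");shot("scene","s6")
```

```text
clk 9.07 pos [ 527.7 -176.3   29.3] F [ 0.3  0.6 -1. ] op 0.447 yaw 3.26
shift [10.8  0.5  0.4]
turn -0.0025
```

View pics/w6.png

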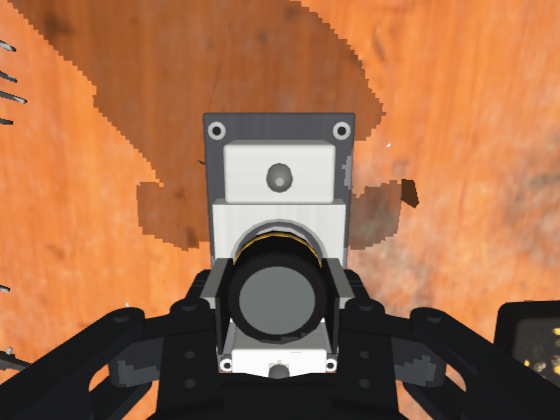

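Run:
```python
from h import *
f=load("pics/w6.npz");P=pts(f);z=P[...,2]
t=(z>31)&(z<38);t[:120]=0;t[230:]=0;t[:,:215]=0;t[:,345:]=0
n,l,s,c=cv2.connectedComponentsWithStats(t.astype(np.uint8));i=1+np.argmax(s[1:,4]);v,u=np.nonzero(l==i)
h=cv2.convexHull(np.stack([u,v],1).astype(np.int32))[:,0]
w=np.array([ray(f,q,35)[:2] for q in h],np.float32);r=cv2.minAreaRect(w);print(r, np.array(r[0])-46*np.array([-np.sin(.0593),np.cos(.0593)]))
im=f["image"];m=(f["depth"]>0)&(f["depth"]<250);m[:235]=0;m[345:]=0;m[:,:228]=0;m[:,330:]=0
top=m&(abs(im.astype(int)-[130,135,135]).max(2)<30);q=P[top];print((q.min(0)+q.max(0))/2)
```

```text
((524.629150390625, -131.0448760986328), (43.30469512939453, 23.198699951171875), 3.1917612552642822) [ 527.35535196 -176.96402053]
[ 530.03762293 -196.22288942   28.51616308]
```

Emit:
drive_tool(
  rows=[
    [3,0.5,0.2,0,0.1],
    [2,0,0,0,0.1],
    [2,0,0,0,0.1],
    [0,0,0,0,0.1],
  ],
)

```text
clock: 9.68
eef_pos: [528.0, -176.0, 22.1]
ee_rot: [[-0.0, 0.998, 0.057], [0.0, 0.057, -0.998], [-1.0, -0.0, -0.0]]
wrist_force: [0.3, -1.1, -1.2]
opening: 0.444
```

Emit:
drive_tool(
  rows=[
    [2,0,0,0,0.1],
    [1.5,0,0,0,0.1],
    [0,0,0,0,0.1],
  ],
)

```text
clock: 10.05
eef_pos: [528.1, -176.0, 18.7]
ee_rot: [[-0.0, 0.998, 0.057], [0.0, 0.057, -0.998], [-1.0, -0.0, -0.0]]
wrist_force: [-0.0, 0.1, -0.3]
opening: 0.445
```

Run:
```python
from h import *
go(528.2,-176.7,18.5,3.4)
shot("wrist","w7")
```

```text
clk 10.05 pos [ 528.1 -176.    18.7] F [-0.   0.1 -0.3] op 0.445 yaw 3.29
shift [0.2 0.1 0.7]
turn -0.0019
```

View pics/w7.png

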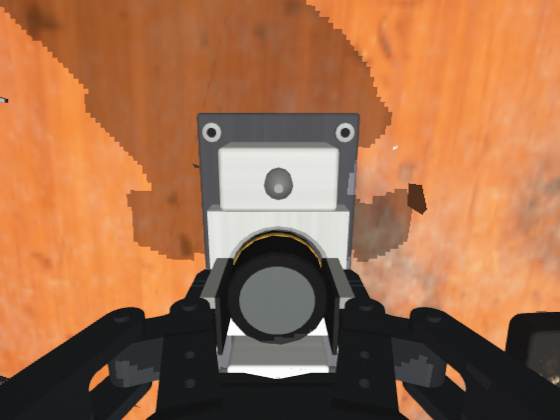

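Emit:
drive_tool(
  rows=[
    [1,0,0,0,0.1],
    [0,0,0,0,0.1],
  ],
)

```text
clock: 10.35
eef_pos: [528.2, -176.1, 18.1]
ee_rot: [[0.0, 0.998, 0.057], [0.0, 0.057, -0.998], [-1.0, 0.0, -0.0]]
wrist_force: [-0.6, 0.8, 3.7]
opening: 0.44
```

Emit:
drive_tool(
  rows=[
    [0,0,0,0,0.6],
    [0,0,0,0,0.75],
    [0,0,0,0,0.75],
    [0,0,0,0,0.75],
  ],
)

```text
clock: 10.85
eef_pos: [528.1, -176.0, 17.7]
ee_rot: [[-0.0, 0.998, 0.057], [-0.0, 0.057, -0.998], [-1.0, -0.0, 0.0]]
wrist_force: [-0.1, 0.3, -0.4]
opening: 0.752
```

Run:
```python
from h import *
go(528.2,-176.7,18.5,3.4)
shot("wrist","w8")
```

```text
clk 10.85 pos [ 528.1 -176.    17.7] F [-0.1  0.3 -0.4] op 0.752 yaw 3.29
shift [-0.8  0.   0.7]
turn -0.0019
```

View pics/w8.png

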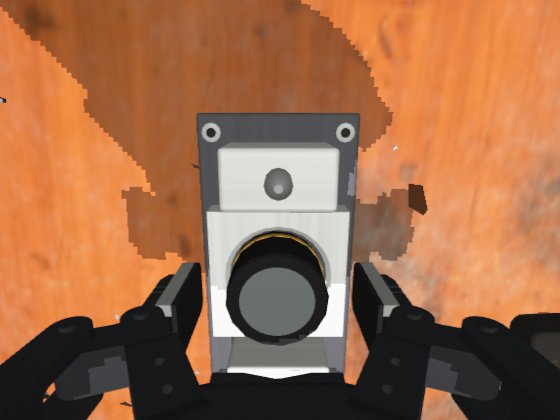

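Emit:
drive_tool(
  rows=[
    [-20,0,0,0,0.75],
    [-45,0,0,0,0.75],
    [-50,0,0,0,0.6],
    [-50,-5,30,0,0.6],
    [-17,-8,55,0,0.6],
    [0,-8,55,0,0.6],
    [0,-8,55,0,0.6],
    [0,-8,55,0,0.6],
    [0,-8,42,0,0.6],
    [0,0,0,0,0.6],
  ],
)

```text
clock: 12.15
eef_pos: [497.1, -474.7, 201.2]
ee_rot: [[-0.001, 0.999, 0.051], [-0.003, 0.051, -0.999], [-1.0, -0.001, 0.003]]
wrist_force: [-0.7, -0.1, -1.6]
opening: 0.6
```

Run:
```python
from h import *
go(481,-396,150,17)
shot("wrist","w9")
```

```text
clk 12.15 pos [ 497.1 -474.7  201.2] F [-0.7 -0.1 -1.6] op 0.6 yaw 2.92
shift [ 51.  -12.  -79.6]
turn -0.2458
```

View pics/w9.png

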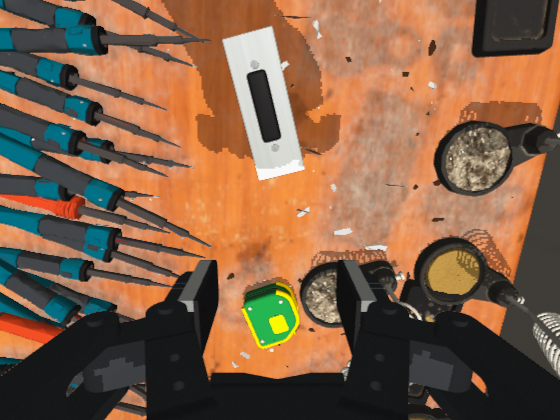

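Run:
```python
from h import *
f=load("pics/w9.npz");P=pts(f);z=P[...,2]
for lo,hi,zz in((44,54,49),(14,25,20)):
    t=(z>lo)&(z<hi);t[:20]=0;t[190:]=0;t[:,:215]=0;t[:,310:]=0
    n,l,s,c=cv2.connectedComponentsWithStats(t.astype(np.uint8));i=1+np.argmax(s[1:,4]);v,u=np.nonzero(l==i)
    h=cv2.convexHull(np.stack([u,v],1).astype(np.int32))[:,0]
    w=np.array([ray(f,q,zz)[:2] for q in h],np.float32);print(np.median(z[l==i]),cv2.minAreaRect(w))
```

```text
48.51825766054365 ((481.36102294921875, -401.7193298339844), (15.821846008300781, 55.252052307128906), 16.693700790405273)
19.79460037620048 ((481.29400634765625, -401.7796630859375), (43.761024475097656, 123.34273529052734), 16.724943161010742)
```

Emit:
drive_tool(
  rows=[
    [10,-3,-20,0,0.5],
    [35,-3,-25,0,0.5],
    [35,-3,-20,0,0.5],
    [31,-2.5,-9,0,0.5],
    [0,0,0,-0.12,0.5],
    [0,0,0,-0.12,0.5],
    [0,0,0,0,0.5],
  ],
)

```text
clock: 13.08
eef_pos: [485.2, -395.3, 89.7]
ee_rot: [[0.001, 0.956, 0.294], [0.001, 0.294, -0.956], [-1.0, 0.001, -0.0]]
wrist_force: [0.4, -1.3, 0.5]
opening: 0.501
```

Run:
```python
from h import *
go(481.8,-401.5,25,16.7)
```

```text
clk 13.07 pos [ 485.2 -395.3   89.7] F [ 0.4 -1.3  0.5] op 0.501 yaw 17.09
shift [64.6 -5.2  4.9]
turn 0.0068
```

Emit:
drive_tool(
  rows=[
    [10,-5.2,4.9,0.007,0.5],
    [25,0,0,0,0.5],
    [20,0,0,0,0.5],
    [9.5,0,0,0,0.5],
    [0,0,0,0,0.5],
  ],
)

```text
clock: 13.7
eef_pos: [480.2, -402.9, 23.4]
ee_rot: [[-0.001, 0.958, 0.286], [0.001, 0.286, -0.958], [-1.0, -0.001, -0.001]]
wrist_force: [0.3, 1.4, -1.1]
opening: 0.497
```

Run:
```python
from h import *
go(481.8,-401.5,25,16.7)
shot("wrist","w10")
```

```text
clk 13.7 pos [ 480.2 -402.9   23.4] F [ 0.3  1.4 -1.1] op 0.497 yaw 16.62
shift [-1.6  1.9 -0.9]
turn -0.0014
```

View pics/w10.png

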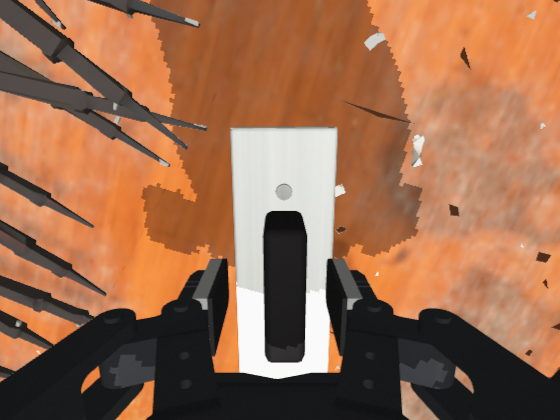

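Emit:
drive_tool(
  rows=[
    [-1,1.9,-0.9,0,0.5],
    [0,0,0,0,0.3],
    [0,0,0,0,0],
    [0,0,0,0,0],
    [0,0,0,0,0],
    [0,0,0,0,0],
  ],
)

```text
clock: 14.5
eef_pos: [483.0, -401.8, 26.0]
ee_rot: [[0.001, 0.958, 0.287], [-0.0, 0.287, -0.958], [-1.0, 0.001, 0.001]]
wrist_force: [0.5, 1.6, 6.5]
opening: 0.168
```

Run:
```python
from h import *
go(481.8,-401.5,25,16.7)
shot("wrist","w11")
```

```text
clk 14.5 pos [ 483.  -401.8   26. ] F [0.5 1.6 6.5] op 0.168 yaw 16.65
shift [ 1.  -1.  -0.6]
turn -0.0008
```

View pics/w11.png

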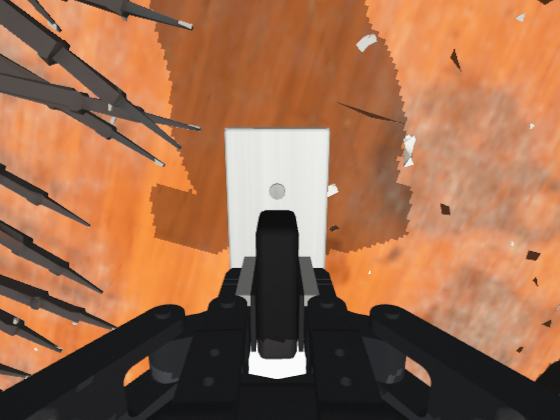

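Run:
```python
from h import *
f=load("pics/w11.npz");P=pts(f);z=P[...,2]
from rig import robot
s=robot.state();R=np.array(s["ee_rot"]);p=np.array(s["eef_pos"])
t=(z>15)&(z<25);t[:110]=0;t[262:]=0;t[:,:200]=0;t[:,350:]=0
n,l,st,c=cv2.connectedComponentsWithStats(t.astype(np.uint8));i=1+np.argmax(st[1:,4]);m=l==i
rows=range(140,205,5)
L=np.array([ray(f,(np.nonzero(m[r])[0].min()-.5,r),20) for r in rows]);Rr=np.array([ray(f,(np.nonzero(m[r])[0].max()+.5,r),20) for r in rows])
mid=(L+Rr)/2
d=np.polyfit(mid[:,1],mid[:,0],1);yaw=np.degrees(-np.arctan(d[0]));print("yaw",yaw,"width",np.linalg.norm(Rr-L,axis=1).mean()*np.cos(np.radians(yaw)))
cols=range(240,320,10);E=np.array([ray(f,(cc,np.nonzero(m[:,cc])[0].min()-.5),20) for cc in cols])
yv=np.array([-np.sin(np.radians(16.7)),np.cos(np.radians(16.7)),0])
e=np.mean(E@yv);q=mid.mean(0);xv=np.array([yv[1],-yv[0],0])
C=xv*(q@xv)+yv*(e-62);print("centre",C,"in tool",R.T@(C-p))
```

```text
yaw 16.747941252538393 width 41.6897453410444
centre [ 481.21896584 -401.29038809    0.        ] in tool [26.02965182 -1.50832851 -1.04878247]
```

Emit:
drive_tool(
  rows=[
    [-5,0,0,0,0],
    [-25,0,0,0,0],
    [-40,0,0,0,0],
    [-20,0,0,0.12,0],
    [0,0,0,0.112,0],
    [0,0,0,0,0],
  ],
)

```text
clock: 15.3
eef_pos: [481.7, -401.4, 114.9]
ee_rot: [[-0.001, 0.998, 0.06], [0.0, 0.06, -0.998], [-1.0, -0.001, -0.0]]
wrist_force: [-0.3, 0.2, -2.9]
opening: 0.173
```

Run:
```python
from h import *
go(528.1,-177,105,3.35)
shot("wrist","w12")
```

```text
clk 15.3 pos [ 481.7 -401.4  114.9] F [-0.3  0.2 -2.9] op 0.173 yaw 3.41
shift [  10.    59.7 -221.2]
turn 0.0011
```

View pics/w12.png

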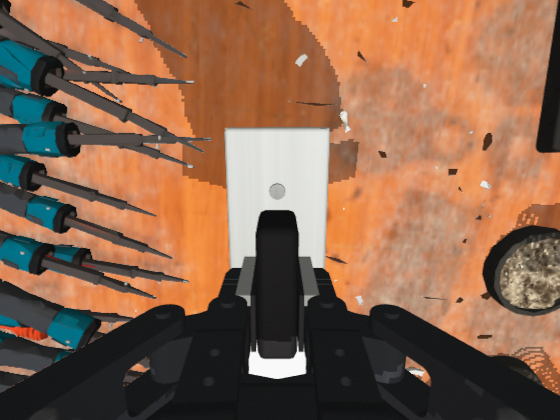

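Emit:
drive_tool(
  rows=[
    [0,8,-30,0,0],
    [0,13,-45,0,0],
    [0,13,-50,0,0],
    [0,13,-50,0,0],
    [0,9,-35,0,0],
    [5,3.7,-11,0,0],
    [5,0,0,0,0],
    [0,0,0,0,0],
  ],
)

```text
clock: 16.35
eef_pos: [527.9, -179.5, 104.7]
ee_rot: [[-0.001, 0.998, 0.056], [-0.001, 0.056, -0.998], [-1.0, -0.001, 0.001]]
wrist_force: [0.2, -0.0, -2.1]
opening: 0.171
```

Run:
```python
from h import *
go(528.1,-177.4,77,3.35)
shot("wrist","w13")
```

```text
clk 16.35 pos [ 527.9 -179.5  104.7] F [ 0.2 -0.  -2.1] op 0.171 yaw 3.23
shift [27.7  0.3 -2.1]
turn -0.0021
```

View pics/w13.png

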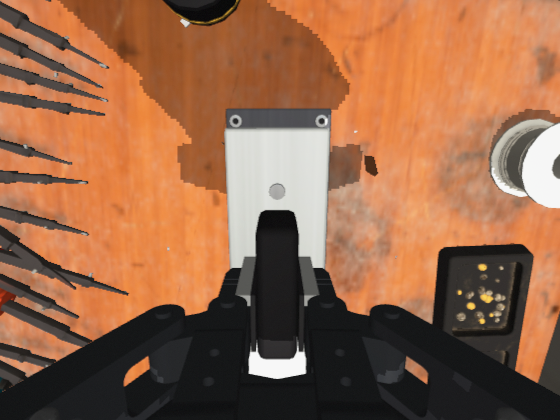

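Emit:
drive_tool(
  rows=[
    [10,0.3,-2.1,-0.002,0],
    [12,0,0,0,0],
    [5,0,0,0,0],
    [0,0,0,0,0],
  ],
)

```text
clock: 16.9
eef_pos: [528.7, -175.6, 77.6]
ee_rot: [[-0.001, 0.998, 0.06], [0.0, 0.06, -0.998], [-1.0, -0.001, -0.0]]
wrist_force: [-0.4, 0.2, -2.4]
opening: 0.172
```

Emit:
drive_tool(
  rows=[
    [2,0,0,0,0],
    [2,0,0,0,0],
    [2,0,0,0,0],
    [0,0,0,0,0],
  ],
)

```text
clock: 17.4
eef_pos: [529.1, -175.4, 72.2]
ee_rot: [[-0.0, 0.998, 0.06], [0.0, 0.06, -0.998], [-1.0, -0.0, -0.0]]
wrist_force: [-0.2, -0.6, -1.6]
opening: 0.173
```

Emit:
drive_tool(
  rows=[
    [1.5,0,1,0,0],
    [1.5,0,0,0,0],
    [1.5,0,0,0,0],
    [0,0,0,0,0],
  ],
)

```text
clock: 17.9
eef_pos: [529.1, -176.7, 67.7]
ee_rot: [[-0.0, 0.998, 0.06], [-0.0, 0.06, -0.998], [-1.0, -0.0, 0.0]]
wrist_force: [0.9, -1.2, -2.2]
opening: 0.171
```

Run:
```python
from h import *
go(528.1,-177.4,61,3.35)
shot("scene","s14");shot("top","t14");
f=shot("wrist","w14");P=pts(f);print(P[150:200:10,255:300:10,2].round(1))
im=load("pics/scene0.npz")
f=load("pics/s14.npz");cv2.imwrite("pics/s14z.png",cv2.resize(f["image"][170:250,250:360,::-1],None,fx=7,fy=7,interpolation=cv2.INTER_CUBIC))
```

```text
clk 17.9 pos [ 529.1 -176.7   67.7] F [ 0.9 -1.2 -2.2] op 0.171 yaw 3.45
shift [ 6.7 -1.   0.7]
turn 0.0018
[[60.9 60.  62.3 61.5 61.8]
 [61.1 62.1 61.2 62.2 60.6]
 [60.8 62.7 61.2 61.3 61.6]
 [61.9 61.4 61.7 61.  61. ]
 [61.7 61.5 64.6 61.1 61.2]]
```

View pics/s14z.png

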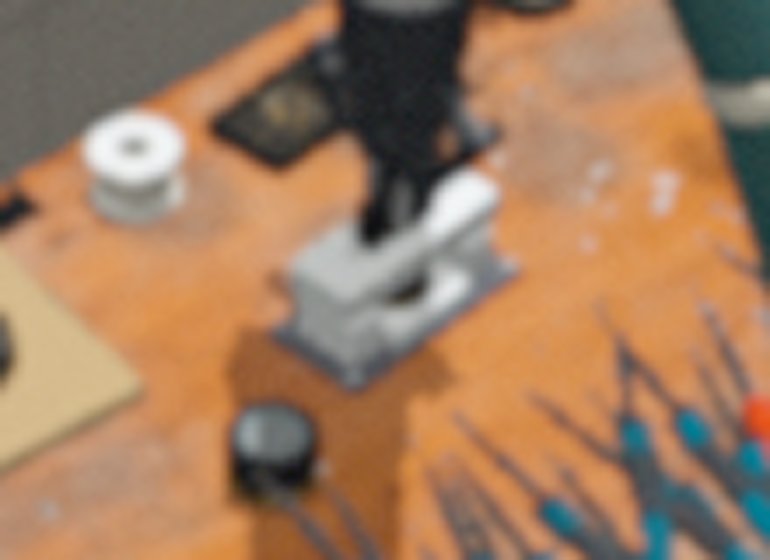

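View pics/w14.png

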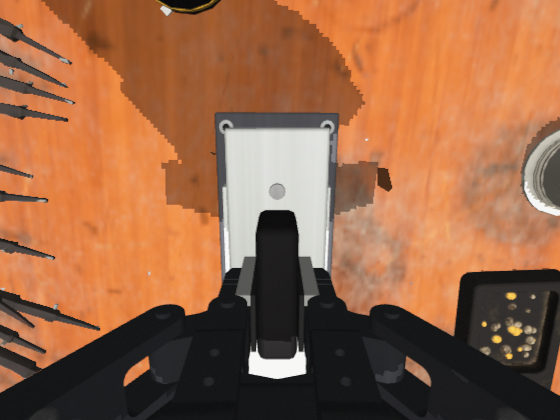

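Emit:
drive_tool(
  rows=[
    [1.5,0,0,0,0],
    [1.5,0,0,0,0],
    [1,0,0,0,0],
    [0,0,0,0,0],
  ],
)

```text
clock: 18.55
eef_pos: [529.2, -176.7, 64.0]
ee_rot: [[0.0, 0.998, 0.06], [-0.0, 0.06, -0.998], [-1.0, 0.0, 0.0]]
wrist_force: [-1.4, -0.5, 3.5]
opening: 0.17
```

Emit:
drive_tool(
  rows=[
    [1,0,0,0,0],
    [1,0,0,0,0],
    [0.7,0,0,0,0],
    [0,0,0,0,0],
  ],
)

```text
clock: 19.05
eef_pos: [529.3, -176.7, 61.4]
ee_rot: [[0.0, 0.998, 0.06], [-0.0, 0.06, -0.998], [-1.0, 0.0, 0.0]]
wrist_force: [-3.2, -0.3, 5.6]
opening: 0.173
```

Emit:
drive_tool(
  rows=[
    [0.7,-0.5,0,0,0],
    [0.7,0,0,0,0],
    [0,0,0,0,0],
  ],
)

```text
clock: 19.42
eef_pos: [529.2, -176.7, 60.9]
ee_rot: [[0.001, 0.998, 0.06], [0.0, 0.06, -0.998], [-1.0, 0.001, -0.0]]
wrist_force: [-3.9, 0.2, 13.8]
opening: 0.173
```

Emit:
drive_tool(
  rows=[
    [1,0,0,0,0],
    [1,0,0,0,0],
    [0,0,0,0,0],
    [0,0,0,0,0],
  ],
)

```text
clock: 19.92
eef_pos: [529.3, -176.7, 60.9]
ee_rot: [[0.002, 0.998, 0.06], [0.002, 0.06, -0.998], [-1.0, 0.002, -0.002]]
wrist_force: [-9.5, 2.2, 31.5]
opening: 0.176
```

Run:
```python
from h import *
f=shot("wrist","w15");P=pts(f);q=P[135:240,240:315].reshape(-1,3);q=q[(q[:,2]>50)&(q[:,2]<60)]
print(np.median(q,0),np.linalg.lstsq(np.c_[q[:,:2]-q[:,:2].mean(0),np.ones(len(q))],q[:,2],rcond=None)[0])
f=shot("scene","s15");cv2.imwrite("pics/s15z.png",cv2.resize(f["image"][170:250,250:360,::-1],None,fx=7,fy=7,interpolation=cv2.INTER_CUBIC))
go(528,-177,61,3.35)
```

```text
[ 525.69141121 -135.72333124   54.85482682] [ 9.13870715e-04 -5.65081027e-03  5.49258413e+01]
clk 20.02 pos [ 529.3 -176.7   60.9] F [-9.6  2.6 31.5] op 0.175 yaw 3.45
shift [-0.1 -1.3  0.2]
turn 0.0018
```

View pics/s15z.png

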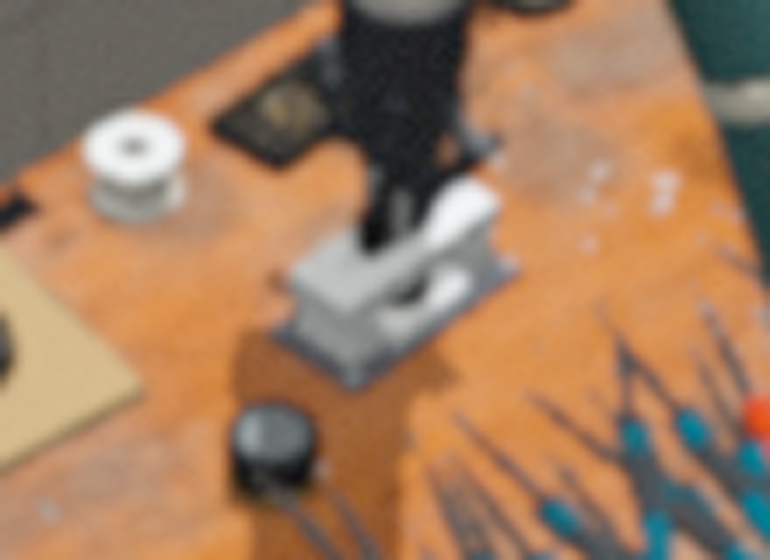

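View pics/w15.png

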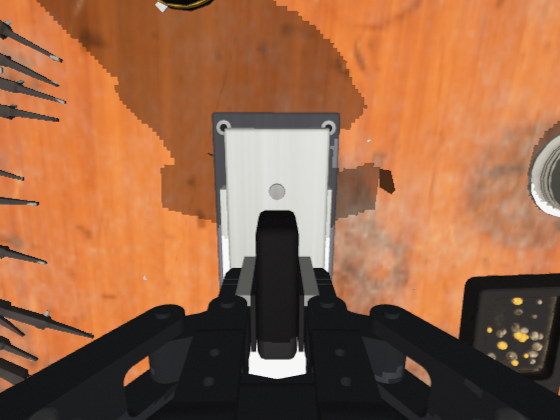

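The wrist picture (cover at columns 225–330, jig base 213–340) shows the cover centred on the jig. Its top lies at 54.9 mm, which puts the underside at about 35 mm; it is level to 0.006 rad and pressed with 31 N. I'm handing the job in.

Run:
```python
from rig import robot
print(robot.finish_job())
```

```text
the job is handed in; nothing more can be done
None
```

The housing stands in the pocket and the cover is pressed home on the towers. I handed the job in at 20 s with the gripper still holding the cover down; no verdict was reported.

- **Housing:** I picked the smaller of the two (measured about 39 mm across, 28 mm high) and lowered it into the pocket. Side forces stayed small. At the pad the wrist force rose to about 4 N. I let go, and the picture showed it seated in the pocket.
- **Cover:** I gripped it by the rib and lowered it onto the pins. It went on without any searching: its underside was at about 41 mm, below the 49 mm pin tips, with no push needed. Pressing then met a hard stop with the underside at about 35 mm.
- **Last checks:** The cover's top was at 54.9 mm, as expected when home, level within 0.006 rad and turned within about 0.1° of the jig. The press was about 31 N down, and the grip opening held steady.
- **Not confirmed:** A side force of about 10 N remained at the end, probably a bore bearing on a pin. The wrist and top cameras disagreed by up to about 2.5 mm on the jig's position. Once the cover was on, the housing was hidden, so the pad's travel is inferred from the cover height and the force. I did not check the positions of the side cutters, tape measure or solder reel at the end. The arm was never lowered near the cutters or the reel. It passed over the tape measure about 200 mm up.

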